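# Show the notched test plate to the overhead camera

### The arm

A 7-joint arm with a two-finger parallel gripper is mounted at the origin on a cart in front of the work surface, level with it; the furniture and walls round the work are solid. World frame = base frame: x ahead of the robot, y to its left, z up, the work surface at z = 0. Lengths are in m, angles in rad, forces in N, time in s.
With the tool pointing down it reaches from about 0.35 to 0.9 m from the base axis. Payload 8.1 kg.
Tool frame: the origin (TCP) lies between the finger pads; the fingertips stand 17 mm ahead of it and the grasp point (between the pads) lies 2 mm behind it; z points along the fingers, y is the direction in which the jaws open and shut (so a half turn about z gives the same grasp; the last joint's range is limited). The gripper opens to 92 mm and grips with 3 to 60 N. Pads are 19 mm wide; open, the fingers measure 130 mm over their backs; the gripper's body (75 mm by 190 mm) begins 47 mm behind the grasp point.
Start: joints at [-1.402, 0.434, 0.025, 1.573, -0.012, 1.134, -0.075], TCP at [0.168, 0.602, 0.244] pointing down, gripper open.
Joint ranges: [-2.62, 2.62], [-0.44, 2.09], [-1.27, 1.32], [0.08, 2.57], [-1.32, 4.46], [0.12, 2], [-2.74, 2.74]. Speed limits (rad/s): [2.22, 2.22, 3.01, 3.01, 3.14, 3.14, 3.14].

### API

Orientations are given as a rotation vector (axis times angle).
In Python, from cell import arm gives the robot as it stands. The module is installed in compiled form; this text tells all that it offers.
- The arm moves only by the shell command python3 -m crank 'ROWS' [FORCE]. ROWS is JSON, a list of rows, each a list of 5 numbers: the opening, from 0 (shut) to 1 (fully open), then the shift along the world's x, y, z normalised to -1 to 1, where 1 is 40 cm, then the turn about the world's z normalised to -1 to 1, where 1 is 60 degrees. In form: [[fingers, tx, ty, tz, twist], ...]. A call has exactly 8 rows; each row shifts and turns the commanded pose from where the row before left it; what a row does not reach is not made up. A row lasts 1/12 s, in which the tool goes at most 41.7 mm and 7.16 degrees, less where a joint would pass 70% of its speed; a pose out of reach is approached as far as the arm can. A call with a number of a shift or a turn outside -1 to 1 is refused whole. A call with a gripper value outside its range is refused whole. The fingers move at their own pace and stop on an object; FORCE is the grip in N (left out, the last holds). Time passes only in rows, so rows that do not move let the fingers close, or fill a call up. It gives the time, the measured TCP pose, the force and the opening at its end, in the units of the state.
- arm.observe(): the state, without advancing time (a new reading comes with each control period).
- arm.get_image(name): name is "scene" or "side" or "wrist"; returns the picture (480x640x3 uint8, red, green, blue); there is no depth.
- arm.get_calibration(name): a dict with "intrinsics" (3x3 intrinsics, pixels), "extrinsics" (4x4, takes a point from camera to world coordinates). Camera axes: x right, y down, z forward; pixel columns grow to the right and rows downward; lengths in m; the calibration is good to about 2 mm. A picture is of the moment at which its call begins: read the wrist's pose just before it. get_calibration takes no time and is no camera call; for the wrist camera it gives the pose at the moment of the call.
- arm.sign_off(): hands the job in, once; it reports no verdict.
The state is a dict: "clock": time; "joints": joint angles; "dq": joint speeds; "joint_efforts": joint torques, N m; "position": TCP position; "ee_rot": TCP orientation; "force": force on the tool from outside, world axes, zero at the start; "ft_torque": the same for the moment, N m; "width": opening from 0.0 (shut) to 1.0 (fully open).
Only numpy, scipy, OpenCV 4.12 (cv2) and the standard library are available. Lean on these libraries where they do the work, as an engineer would, in place of code of your own. Each camera call takes 0.05 s, during which the arm holds its last target.

### The job

Three insulation test plates stand on edge in the slotted rack; one of them, the reference plate, has a small square notch cut out of the upper corner of its labelled end. Take that plate by its plain end, keeping the gripper off the labelled end, lift it out and hold it with the middle of its label over the round mat, some 10 to 20 cm above it, turned so that the label face looks upward for the overhead camera, sloping about 45 degrees or flatter. Leave the other plates and things where they are, and finish while still holding the plate there, at rest.

Things in the scene. Friction and masses are not known exactly. Their poses are not given: they have to be found in the camera images.
- ref_plate_center (a point): centre (half-way up) of the reference plate: black, 100 mm long (its x), 6 mm thick (y), 60 mm high (z, up in the rack), 60 g, in any of the three slots. Labelled end: x = +10 to +50 mm, with a 14 x 14 mm square notch at its upper outer corner; plain part: x = -50 to +10 mm. White label with ruled lines on the +y face only (y points out of it): facing it, notch up, the notch is at the left
- label (a point): middle of the label, on the label face of the reference plate: 30 mm from the plate's centre toward the notched end, 3 mm out of mid-thickness (+y) and 2 mm below mid-height; same axes as the plate
- ref_plate: the reference plate, origin in the middle of its lower edge, 30 mm below its centre; same axes
- blank_a_center (a point): centre of a plate of the same size and make without a notch (100 x 6 x 60 mm), standing in another slot; to be left alone
- blank_b_center (a point): centre of the other plate without a notch (100 x 6 x 60 mm), its label facing the other way; to be left alone
- rack: fixed light wooden rack block, 124 (x) by 130 (y) by 24 mm high, origin at the centre of its underside on the table, turned almost any way round. Three blind slots along its x, at y = -45, 0 and +45 mm, 103 mm long, 7.6 mm wide, 18 mm deep (floor 6 mm above the table): the plates stand 42 mm out of it, tops 66 mm above the table, 39 mm of air between them
- mat: fixed round black rubber inspection mat, 100 mm across and 6 mm thick, origin at the centre of its underside
- mat_top (a point): centre of the mat at the height of its rim, 6 mm above the table
- tape: loose roll of black tape, 66 mm across and 19 mm high, beyond the work, origin at its underside; to be left alone
- stopwatch: loose stopwatch, 62 x 61 x 17 mm, beyond the work, origin at its underside; to be left alone
- strip: loose white terminal strip, 18 x 72 x 17 mm, beyond the work, origin at its underside; to be left alone
Things that resemble listed ones, but are neither listed nor needed, are in the scene too. What is shaped like the ref_plate but orange is not meant.

How it is judged:
By the outcome, as a careful person would: the job done as asked, in the order asked, and still so for the second after the job is handed in, while the arm keeps its last pose, push and grip.
It also fails if it takes over 35 s, if anything falls off the work surface, if the arm or the gripper's body presses on something with over 40 N, if the wrist force passes 120 N, or if a joint passes its speed limit or range.

## Working session

There is one attempt and no reset: what is moved stays moved. The work goes in short steps, Python scripts to look and compute and a shell command to move; the robot and the scene stay as the last step left them, time stands still between calls to the robot, and variables do not carry over. Pictures are saved under pics/ and viewed, and the job is handed in when it is done.

```bash
mkdir -p pics
cat > h.py <<'E'
import numpy as np, cv2
from cell import arm
def cal(n):
    c=arm.get_calibration(n); return np.array(c["intrinsics"]),np.array(c["extrinsics"])
def snap(n,f):
    c=cal(n); im=np.array(arm.get_image(n)); cv2.imwrite(f"pics/{f}.png",im[:,:,::-1]); np.savez(f"pics/{f}.npz",im=im,K=c[0],T=c[1]); return im,c
def load(f):
    d=np.load(f"pics/{f}.npz"); return d["im"],(d["K"],d["T"])
def ray(c,u,v,z):
    K,T=c; d=T[:3,:3]@np.linalg.solve(K,[u,v,1]); o=T[:3,3]; return o+d*(z-o[2])/d[2]
def proj(c,p):
    K,T=c; q=T[:3,:3].T@(np.array(p)-T[:3,3]); q=K@q; return q[:2]/q[2]
E
python3 - <<'E'
from h import *
print(arm.observe())
for n in("scene","side","wrist"):
    im,c=snap(n,n+"0"); print(n,np.round(c[1],3).tolist(),c[0][0,0])
E
```

```text
{'clock': 0.0, 'joints': array([-1.40158719,  0.43521696,  0.02497737,  1.57413184, -0.01159062,
        1.13397234, -0.07510065]), 'dq': array([ 0.00092563,  0.0002236 ,  0.00042088, -0.00029944,  0.00160598,
       -0.00143008,  0.00105404]), 'joint_efforts': array([-7.59825307e-04, -6.67876482e+01,  9.84727889e-01, -3.14440620e+01,
       -6.04998437e-02,  4.32196003e-02,  1.71737324e-04]), 'position': array([0.16772299, 0.60156087, 0.2429353 ]), 'ee_rot': array([-4.25745526e-01, -3.11254807e+00,  2.48567481e-03]), 'force': array([1.13360466, 0.13375197, 0.08577336]), 'ft_torque': array([0.05111762, 0.06340792, 0.04184377]), 'width': 0.9970243122231295}
scene [[-0.844, -0.404, 0.353, 0.313], [-0.536, 0.652, -0.536, 0.54], [-0.014, -0.642, -0.767, 0.695], [0.0, 0.0, 0.0, 1.0]] 445.7446800214442
side [[-0.901, -0.263, 0.344, 0.284], [-0.432, 0.587, -0.684, 0.773], [-0.022, -0.765, -0.643, 0.674], [0.0, 0.0, 0.0, 1.0]] 478.01376586203816
wrist [[0.267, 0.931, 0.25, 0.1], [0.964, -0.257, -0.071, 0.621], [-0.002, 0.26, -0.966, 0.384], [0.0, 0.0, 0.0, 1.0]] 379.68526942937393
```

View pics/scene0.png

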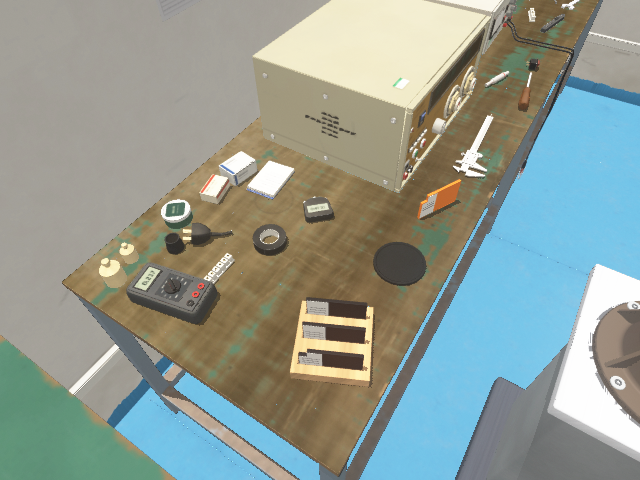

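View pics/side0.png

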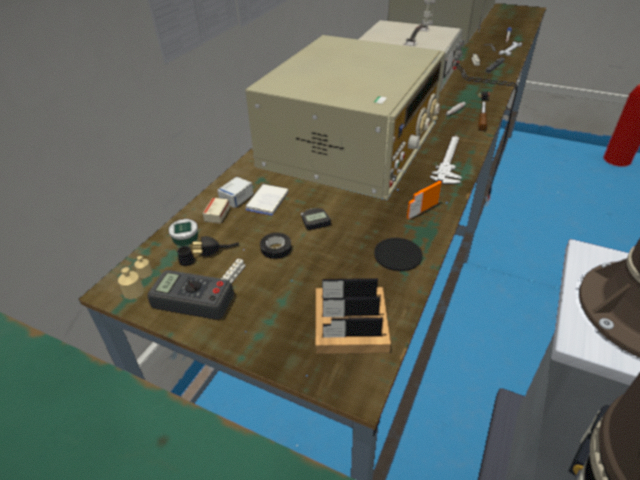

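View pics/wrist0.png

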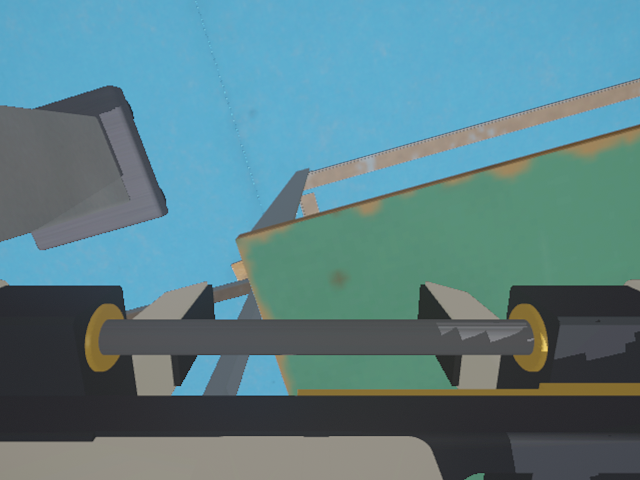

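Run:
```python
from h import *
im,c=load("scene0"); cv2.imwrite("pics/z1.png",cv2.resize(im[285:395,280:390,::-1],(600,600),interpolation=cv2.INTER_CUBIC))
im,c2=load("side0"); cv2.imwrite("pics/z2.png",cv2.resize(im[270:360,305:405,::-1],(660,594),interpolation=cv2.INTER_CUBIC))
for n,u,v in(("mat",400,263),("rack",335,340),("tape",269,238),("orange",440,205)): print(n,np.round(ray(c,u,v,0.0),3))
for n,u,v in(("tbl corner",335,480),("edge",400,345),("edge",440,265),("edge",66,283)): print(n,np.round(ray(c,u,v,0.0),3))
```

```text
mat [0.467 0.039 0.   ]
rack [0.489 0.242 0.   ]
tape [0.718 0.122 0.   ]
orange [ 0.462 -0.144  0.   ]
tbl corner [0.379 0.423 0.   ]
edge [0.392 0.192 0.   ]
edge [0.4   0.003 0.   ]
edge [0.977 0.411 0.   ]
```

View pics/z1.png

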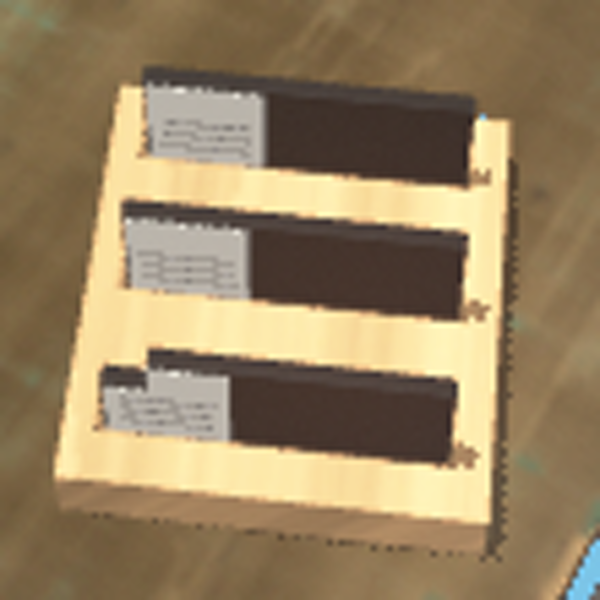

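View pics/z2.png

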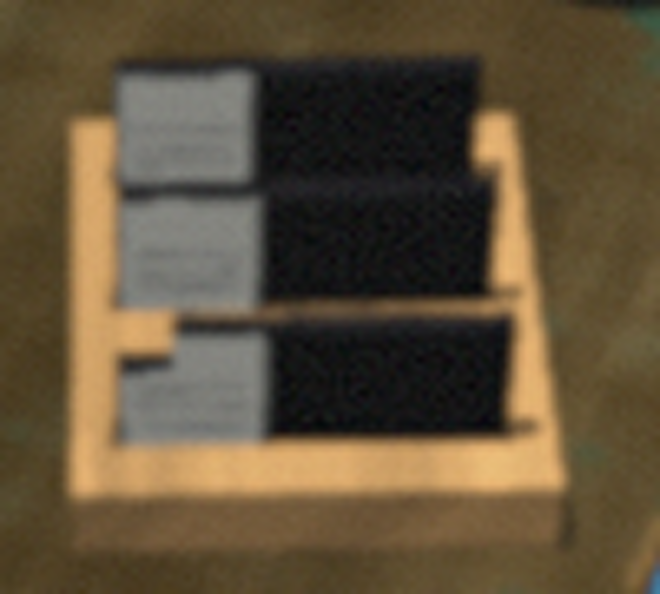

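Run:
```python
from h import *
im,c=load("scene0"); im,c2=load("side0")
f=lambda u,v,z: ray(c,280+u*110/600,285+v*110/600,z)
g=lambda u,v,z: ray(c2,305+u*100/660,270+v*90/594,z)
P={}
for n,h,pts in(("scene",f,[(103,428,.024),(450,463,.024),(457,379,.066),(455,397,.066),(150,351,.066),(148,370,.066)]),("side",g,[(120,442,.024),(506,434,.024),(512,318,.066),(512,330,.066),(176,318,.066)])):
    for p in pts: q=h(*p); print(n,p,np.round(q,4))
# rack corners
print("rack"); 
for p in [(55,480,.024),(490,523,.024),(512,120,.024),(122,86,.024)]: print(np.round(f(*p),4))
for p in [(68,497,.024),(566,490,.024),(515,114,.024),(68,116,.024)]: print(np.round(g(*p),4))
g2=cv2.cvtColor(load("scene0")[0],cv2.COLOR_RGB2GRAY)
m=(g2<40).astype(np.uint8);m[:235]=0;m[290:]=0;m[:,:365]=0;m[:,435:]=0
cs=max(cv2.findContours(m,0,1)[0],key=cv2.contourArea); e=cv2.fitEllipse(cs); print("mat",e,ray(c,*e[0],.006))
```

```text
scene (103, 428, 0.024) [0.5099 0.3172 0.024 ]
scene (450, 463, 0.024) [0.4198 0.2731 0.024 ]
scene (457, 379, 0.066) [0.4232 0.2679 0.066 ]
scene (455, 397, 0.066) [0.4211 0.2728 0.066 ]
scene (150, 351, 0.066) [0.4992 0.3058 0.066 ]
scene (148, 370, 0.066) [0.4965 0.3108 0.066 ]
side (120, 442, 0.024) [0.5088 0.3155 0.024 ]
side (506, 434, 0.024) [0.42  0.272 0.024]
side (512, 318, 0.066) [0.4221 0.2698 0.066 ]
side (512, 330, 0.066) [0.4208 0.2735 0.066 ]
side (176, 318, 0.066) [0.4979 0.3045 0.066 ]
rack
[0.5127 0.3374 0.024 ]
[0.4018 0.2825 0.024 ]
[0.4581 0.1645 0.024 ]
[0.5695 0.2194 0.024 ]
[0.5134 0.3366 0.024 ]
[0.4004 0.2823 0.024 ]
[0.4562 0.1641 0.024 ]
[0.5712 0.2173 0.024 ]Traceback (most recent call last):
  File "<stdin>", line 14, in <module>
ValueError: max() iterable argument is empty
```

Run:
```python
from h import *
for n,box in(("scene0",(235,290,365,435)),("side0",(232,275,368,430))):
    im,c=load(n); hsv=im.max(2); a,b,l,r=box
    m=np.zeros(hsv.shape,np.uint8); m[a:b,l:r]=hsv[a:b,l:r]<45
    cs=max(cv2.findContours(m,0,1)[0],key=cv2.contourArea); e=cv2.fitEllipse(cs); print("mat",e,ray(c,*e[0],.006))
    h=cv2.cvtColor(im,cv2.COLOR_RGB2HSV); m=cv2.inRange(h,(5,170,120),(18,255,255)); 
    m[:170]=0;m[230:]=0;m[:,:395]=0;m[:,475:]=0
    ys,xs=np.nonzero(m); 
    for i in (xs.argmin(),xs.argmax(),ys.argmax(),ys.argmin()): print(n,xs[i],ys[i],ray(c,xs[i],ys[i],0).round(3),ray(c,xs[i],ys[i],.06).round(3))
im,c=load("scene0"); cv2.imwrite("pics/z3.png",cv2.resize(im[160:300,360:490,::-1],(557,600)))
```

```text
Traceback (most recent call last):
ValueError: max() iterable argument is empty
```

Run:
```python
from h import *
for n,box in(("scene0",(235,290,365,435)),("side0",(232,275,368,430))):
    im,c=load(n); h=cv2.cvtColor(im,cv2.COLOR_RGB2HSV); a,b,l,r=box
    print(im[260,400],im[255,400],im.dtype)
    m=np.zeros(im.shape[:2],np.uint8); m[a:b,l:r]=((im.max(2)<70)&(np.ptp(im,axis=2)<18))[a:b,l:r]
    cc=cv2.findContours(m,0,1)[0]
    if cc: 
        cs=max(cc,key=cv2.contourArea); e=cv2.fitEllipse(cs); print("mat",e,ray(c,*e[0],.006))
    m=cv2.inRange(h,(5,170,120),(18,255,255)); 
    m[:170]=0;m[230:]=0;m[:,:395]=0;m[:,475:]=0
    ys,xs=np.nonzero(m); 
    for i in (xs.argmin(),xs.argmax(),ys.argmax(),ys.argmin()): print(n,xs[i],ys[i],ray(c,xs[i],ys[i],0).round(3),ray(c,xs[i],ys[i],.06).round(3))
im,c=load("scene0"); cv2.imwrite("pics/z3.png",cv2.resize(im[160:300,360:490,::-1],(557,600)))
```

```text
[69 67 60] [68 66 62] uint8
mat ((399.5981140136719, 263.7426452636719), (41.695289611816406, 50.668487548828125), 104.49028015136719) [0.46517278 0.04543159 0.006     ]
scene0 417 216 [ 0.49  -0.089  0.   ] [ 0.475 -0.035  0.06 ]
scene0 460 181 [ 0.453 -0.236  0.   ] [ 0.441 -0.169  0.06 ]
scene0 418 218 [ 0.486 -0.085  0.   ] [ 0.471 -0.031  0.06 ]
scene0 458 179 [ 0.459 -0.24   0.   ] [ 0.447 -0.173  0.06 ]
[45 45 43] [42 40 38] uint8
mat ((398.0370178222656, 254.08277893066406), (32.19176483154297, 47.719966888427734), 96.77327728271484) [0.46481695 0.04478788 0.006     ]
side0 407 211 [ 0.495 -0.113  0.   ] [ 0.476 -0.034  0.06 ]
side0 441 182 [ 0.454 -0.263  0.   ] [ 0.439 -0.171  0.06 ]
side0 408 218 [ 0.485 -0.088  0.   ] [ 0.467 -0.012  0.06 ]
side0 437 181 [ 0.464 -0.264  0.   ] [ 0.448 -0.172  0.06 ]
```

View pics/z3.png

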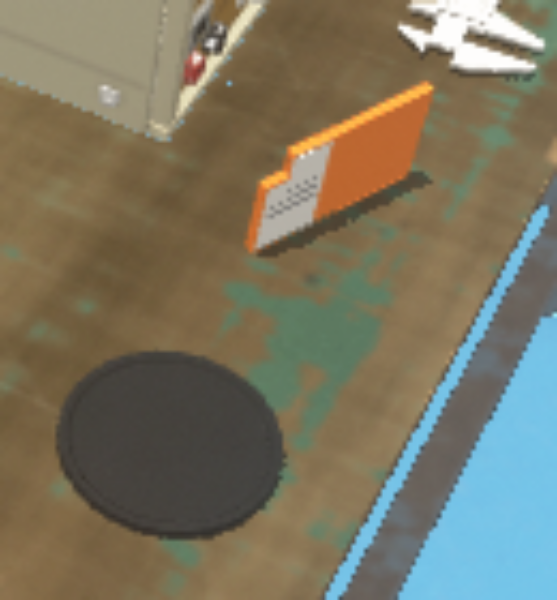

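```bash
python3 -m crank '[[0.3,0.0574,-0.0669,0,0.058],[0.3,0.0574,-0.0669,0,0.058],[0.3,0.0574,-0.0669,0,0.058],[0.3,0.0574,-0.0669,0,0.058],[0.3,0.0574,-0.0669,0,0.058],[0.3,0.0574,-0.0669,0,0.058],[0.3,0.0574,-0.0669,0,0.058],[0.3,0.0574,-0.0669,0,0.058]]' 20
python3 -m crank '[[0.3,0.0574,-0.0669,0,0.058],[0.3,0.0574,-0.0669,0,0.058],[0.3,0.0574,-0.0669,0,0.058],[0.3,0.0574,-0.0669,0,0.059],[0.3,0,0,-0.07,0],[0.3,0,0,-0.07,0],[0.3,0,0,-0.07,0],[0.3,0,0,0,0]]'
python3 - <<'E'
from h import *
im,c=snap("wrist","wrist1")
o=arm.observe();print(o["position"],o["ee_rot"],o["width"],o["clock"])
E
```

```text
clock: 0.82
position: [0.3523, 0.3864, 0.2437]
ee_rot: [0.34, -3.123, 0.0]
force: [-0.5, 0.3, -0.7]
width: 0.469
clock: 1.48
position: [0.4409, 0.2788, 0.1552]
ee_rot: [0.711, -3.053, 0.005]
force: [-1.1, 0.2, -0.8]
width: 0.299
[0.44176507 0.27966012 0.15769611] [ 0.71185422 -3.05457708  0.00367034] 0.2987278901593658 1.5333
```

View pics/wrist1.png

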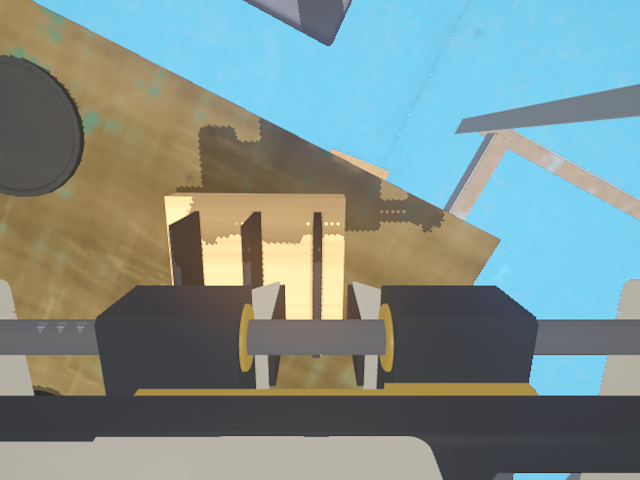

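Run:
```python
from h import *
im,c=load("wrist1")
cv2.imwrite("pics/z4.png",cv2.resize(im[190:290,150:400,::-1],(800,320),interpolation=cv2.INTER_CUBIC))
print(ray(c,313,212,.066),ray(c,321,212,.066), ray(c,317,280,.066))
p=np.array([.4658,.2917]);u=np.array([np.cos(np.radians(26.2)),np.sin(np.radians(26.2))]);e=p-.05*u;print(e,proj(c,[*e,.066]))
```

```text
[0.41421978 0.26418439 0.066     ] [0.41204268 0.26858491 0.066     ] [0.45269909 0.28598016 0.066     ]
[0.42093708 0.26962471] [316.09454172 225.48416058]
```

View pics/z4.png

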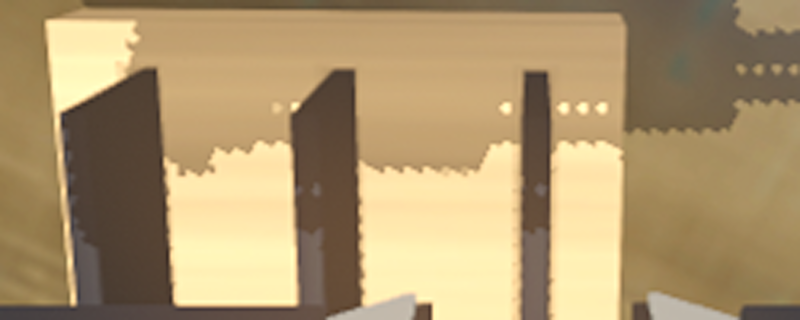

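```bash
python3 -m crank '[[0.3,0.004,0.002,-0.06,0],[0.3,0,0,-0.06,0],[0.3,0,0,-0.06,0],[0.3,0,0,-0.05,0],[0.3,0,0,-0.03,0],[0.3,0,0,-0.02,0],[0.3,0,0,0,0],[0.3,0,0,0,0]]' 20
python3 -m crank '[[0,0,0,0,0],[0,0,0,0,0],[0,0,0,0,0],[0,0,0,0,0],[0,0,0,0,0],[0,0,0,0,0],[0,0,0,0,0],[0,0,0,0,0]]' 20
python3 - <<'E'
from h import *
im,c=snap("scene","scene2")
cv2.imwrite("pics/z5.png",cv2.resize(im[200:400,200:440,::-1],(720,600)))
E
```

```text
clock: 2.2
position: [0.4455, 0.2823, 0.0488]
ee_rot: [-0.713, 3.059, 0.001]
force: [-0.3, -0.4, -0.4]
width: 0.3
clock: 2.87
position: [0.4453, 0.2819, 0.0484]
ee_rot: [-0.712, 3.059, 0.001]
force: [-0.9, -1.0, 6.6]
width: 0.064
```

View pics/z5.png

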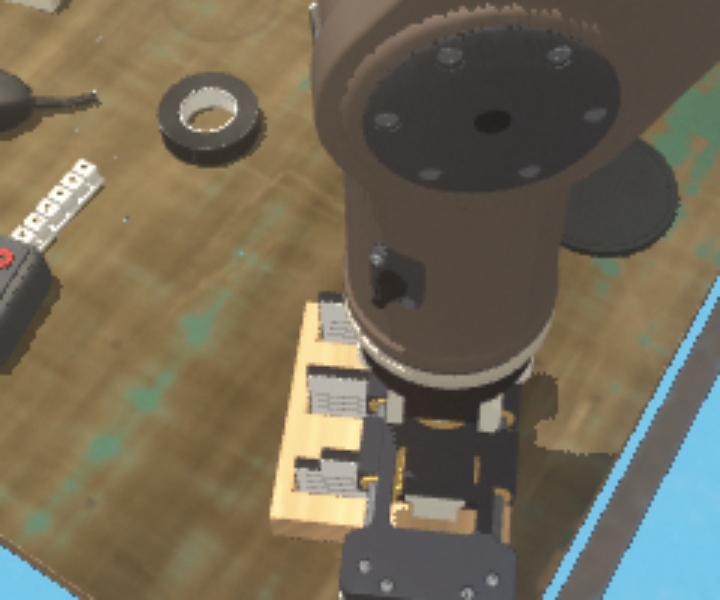

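```bash
python3 -m crank '[[0,0,0,0.02,0],[0,0,0,0.04,0],[0,0,0,0.06,0],[0,0,0,0.06,0],[0,0,0,0.06,0],[0,0,0,0.02,0],[0,0,0,0,0],[0,0,0,0,0]]' 20
python3 -m crank '[[0,-0.011,-0.0666,0,-0.0338],[0,-0.011,-0.0666,0,-0.0338],[0,-0.011,-0.0666,0,-0.0338],[0,-0.011,-0.0666,0,-0.0338],[0,-0.011,-0.0666,0,-0.0338],[0,-0.011,-0.0666,0,-0.0338],[0,-0.011,-0.0666,0,-0.0338],[0,-0.011,-0.0666,0,-0.0338]]' 20
python3 - <<'E'
from h import *
im,c=snap("scene","scene3")
cv2.imwrite("pics/z6.png",cv2.resize(im[140:390,260:500,::-1],(576,600)))
im,c=snap("wrist","wrist3")
o=arm.observe();print(o["position"],o["ee_rot"],o["width"],o["clock"],o["joints"])
E
```

```text
clock: 3.58
position: [0.4448, 0.2817, 0.1517]
ee_rot: [-0.713, 3.059, 0.0]
force: [-0.1, -0.2, -1.3]
width: 0.063
clock: 4.25
position: [0.4083, 0.0671, 0.1504]
ee_rot: [0.272, -3.127, 0.001]
force: [1.2, -1.2, -0.5]
width: 0.065
[0.40750505 0.06427137 0.15029537] [ 0.26372126 -3.12640794  0.00336123] 0.062378936626118105 4.35 [-0.42350415  0.21187108  0.15970429  2.18690725 -0.04705829  0.75038856
  1.5063666 ]
```

View pics/z6.png

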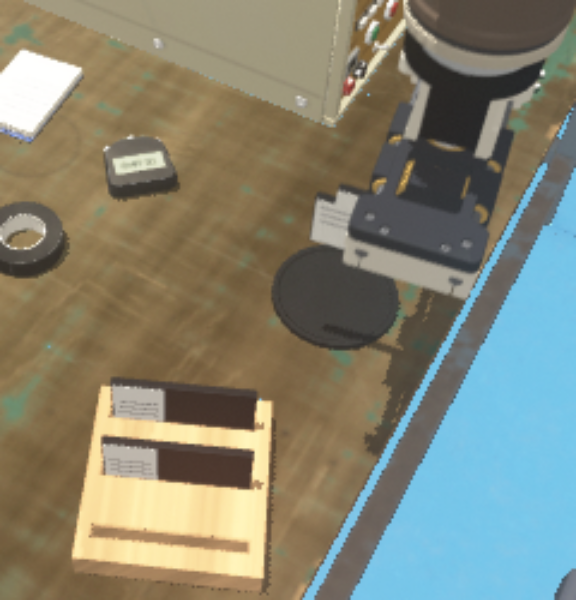

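View pics/wrist3.png

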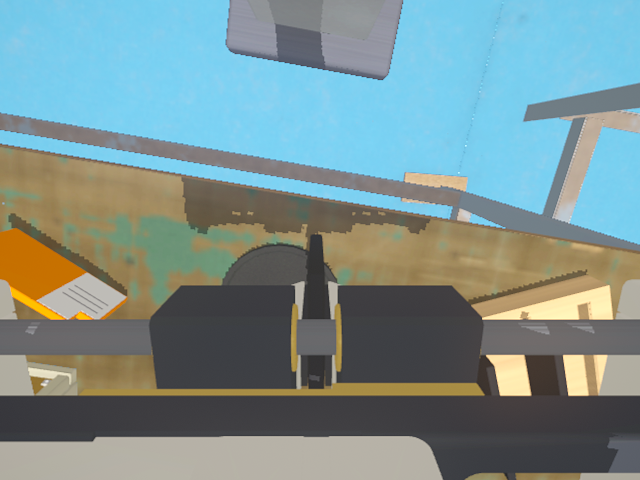

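```bash
python3 -m crank '[[0,0.006,0.011,-0.06,0],[0,0,0,-0.06,0],[0,0,0,-0.06,0],[0,0,0,-0.04,0],[0,0,0,-0.02,0],[0,0,0,-0.01,0],[0,0,0,0,0],[0,0,0,0,0]]' 20
python3 - <<'E'
from h import *
im,c=snap("side","side4")
o=arm.observe();print(o["position"],o["force"])
cv2.imwrite("pics/z7.png",cv2.resize(im[170:330,310:470,::-1],(600,600)))
E
```

```text
clock: 5.02
position: [0.4123, 0.0732, 0.052]
ee_rot: [-0.275, 3.13, 0.0]
force: [0.1, 0.9, -0.5]
width: 0.062
[0.41257745 0.07326532 0.05229183] [-0.28169653  0.14521072 -0.60162997]
```

View pics/z7.png

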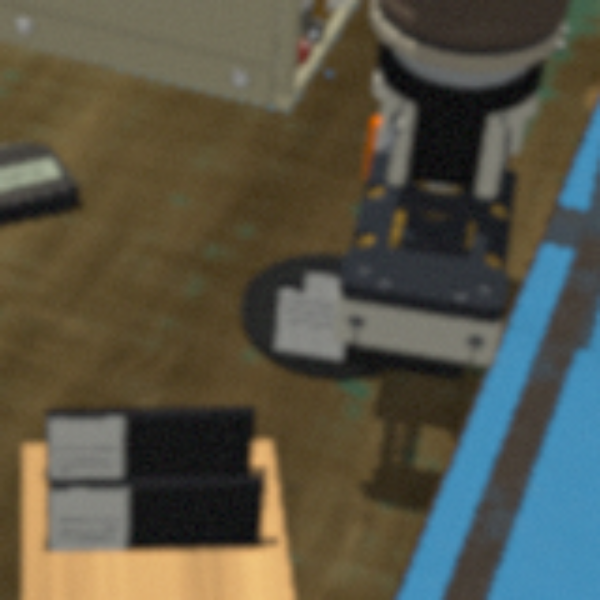

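```bash
python3 -m crank '[[0,-0.004,-0.011,0,0],[0,0,0,0,0],[0,0,0,-0.005,0],[0,0,0,-0.004,0],[0,0,0,-0.002,0],[0,0,0,-0.002,0],[0,0,0,0,0],[0,0,0,0,0]]' 20
```

```text
clock: 5.73
position: [0.4102, 0.0685, 0.0471]
ee_rot: [0.274, -3.129, -0.0]
force: [-5.3, -1.2, 16.6]
width: 0.065
```

```bash
python3 -m crank '[[0,0,0,0.003,0],[0,0,0,0,0],[0.1,0,0,0,0],[0.2,0,0,0,0],[0.3,0,0,0,0],[0.45,0,0,0,0],[0.55,0,0,0,0],[0.55,0,0,0,0]]' 20
python3 - <<'E'
from h import *
im,c=snap("side","side5")
o=arm.observe();print(o["position"],o["force"],o["width"])
cv2.imwrite("pics/z8.png",cv2.resize(im[170:330,310:470,::-1],(600,600)))
im,c=snap("wrist","wrist5")
E
```

```text
clock: 6.4
position: [0.4105, 0.0686, 0.0477]
ee_rot: [0.274, -3.129, -0.0]
force: [0.1, 0.2, 0.6]
width: 0.414
[0.41052633 0.06860477 0.04770548] [0.54938457 0.81716084 0.08084835] 0.4576098168653675
```

View pics/z8.png

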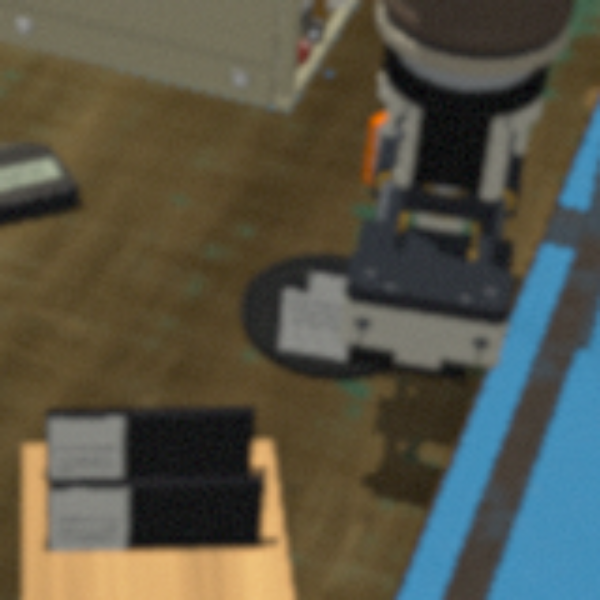

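View pics/wrist5.png

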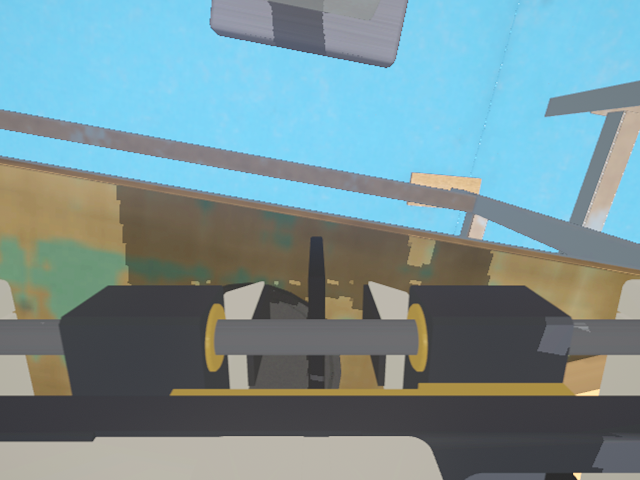

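```bash
python3 -m crank '[[0.55,0.002,-0.012,0,0],[0.55,0.002,-0.012,0,0],[0.55,0.002,-0.012,0,0],[0.55,0.002,-0.01,0,0],[0.55,0.001,-0.004,0,0],[0.55,0.001,-0.004,0,0],[0.55,0.001,-0.004,0,0],[0.55,0.001,-0.004,0,0]]' 20
python3 - <<'E'
from h import *
im,c=snap("side","side6")
o=arm.observe();print(o["position"],o["force"],o["width"])
cv2.imwrite("pics/z9.png",cv2.resize(im[170:330,310:470,::-1],(600,600)))
im,c=snap("wrist","wrist6")
E
```

```text
clock: 7.17
position: [0.4154, 0.0437, 0.0477]
ee_rot: [-0.274, 3.129, 0.0]
force: [0.2, -0.3, 0.1]
width: 0.548
[0.41543483 0.04344459 0.04774856] [0.94454896 0.32476942 0.50608223] 0.5492485957567018
```

View pics/z9.png

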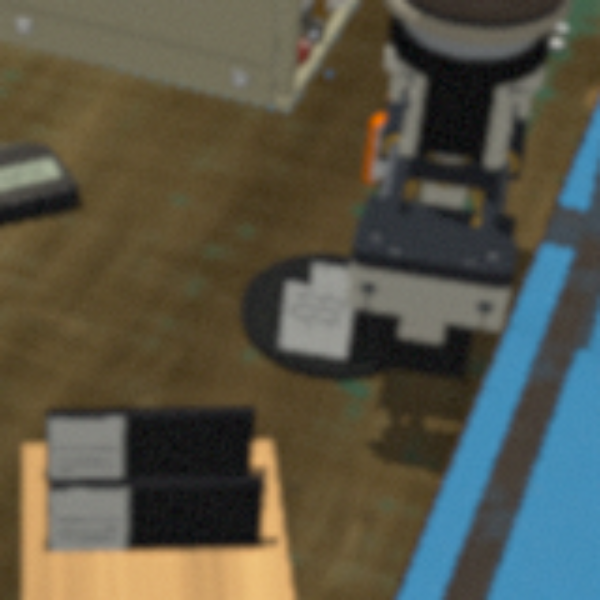

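View pics/wrist6.png

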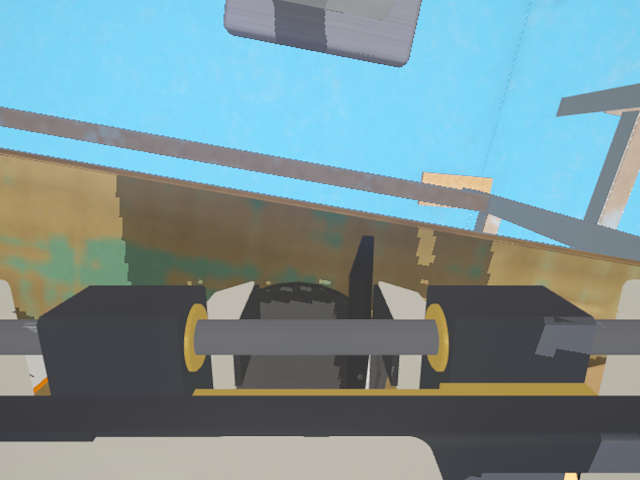

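```bash
python3 -m crank '[[0.55,0.001,-0.004,0,0],[0.55,0.001,-0.004,0,0],[0.55,0.001,-0.004,0,0],[0.55,0.001,-0.004,0,0],[0.55,0.001,-0.004,0,0],[0.55,0,0,0,0],[0.55,0,0,0,0],[0.55,0,0,0,0]]' 20
python3 - <<'E'
from h import *
im,c=snap("side","side7")
o=arm.observe();print(o["position"],o["force"],o["width"])
cv2.imwrite("pics/z10.png",cv2.resize(im[170:330,310:470,::-1],(600,600)))
im,c=snap("wrist","wrist7")
E
```

```text
clock: 7.93
position: [0.4173, 0.0359, 0.0477]
ee_rot: [0.274, -3.13, -0.0]
force: [-0.5, 0.8, -0.5]
width: 0.546
[0.41730791 0.03588072 0.04773244] [ 0.40048744 -0.87664833  0.59402202] 0.5502659016771588
```

View pics/z10.png

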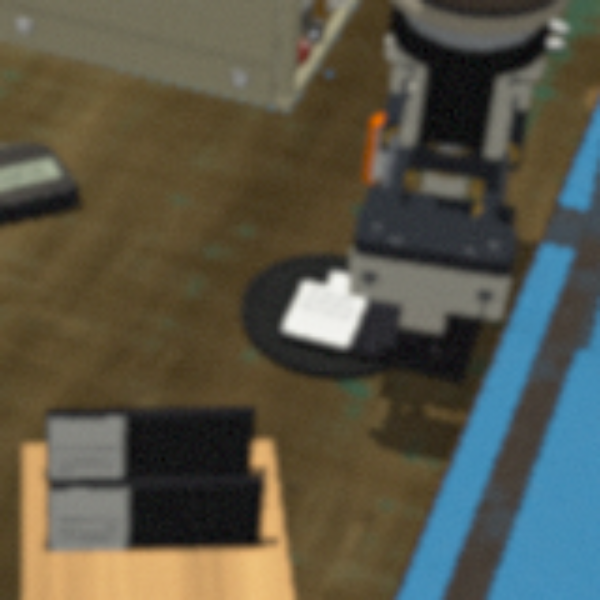

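View pics/wrist7.png

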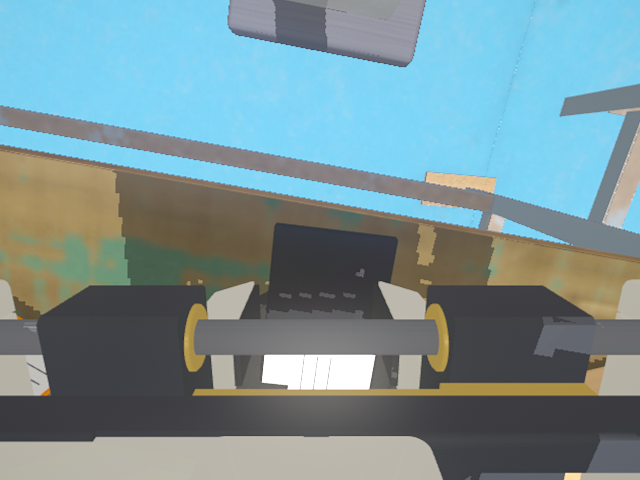

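```bash
python3 -m crank '[[0.65,0,0,0,0],[0.7,0,0,0,0],[0.8,0,0,0,0],[0.85,0,0,0,0],[0.9,0,0,0,0],[1,0,0,0,0],[1,0,0,0,0],[1,0,0,0,0]]' 20
python3 - <<'E'
from h import *
im,c=snap("side","side8")
o=arm.observe();print(o["position"],o["force"],o["width"])
cv2.imwrite("pics/z11.png",cv2.resize(im[170:330,310:470,::-1],(600,600)))
im,c=snap("wrist","wrist8")
E
```

```text
clock: 8.7
position: [0.4173, 0.0358, 0.0477]
ee_rot: [0.274, -3.13, -0.0]
force: [-0.4, 0.1, 0.5]
width: 0.994
[0.41730754 0.03580314 0.0477435 ] [-0.15266085 -0.23704179  0.92051645] 0.9945190970084741
```

View pics/z11.png

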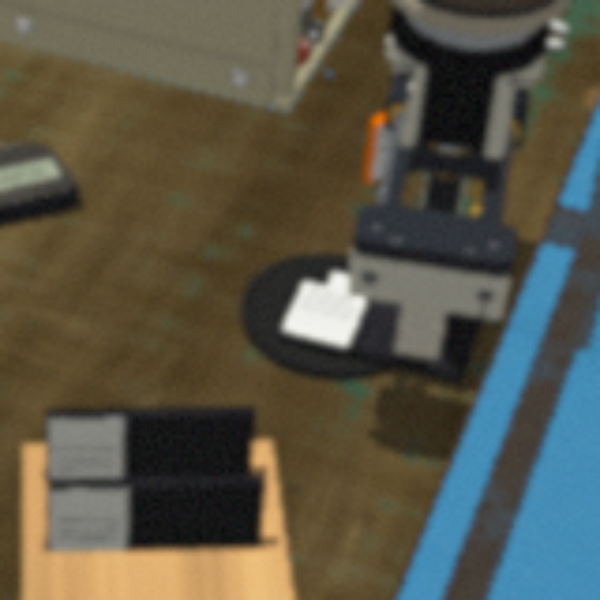

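View pics/wrist8.png

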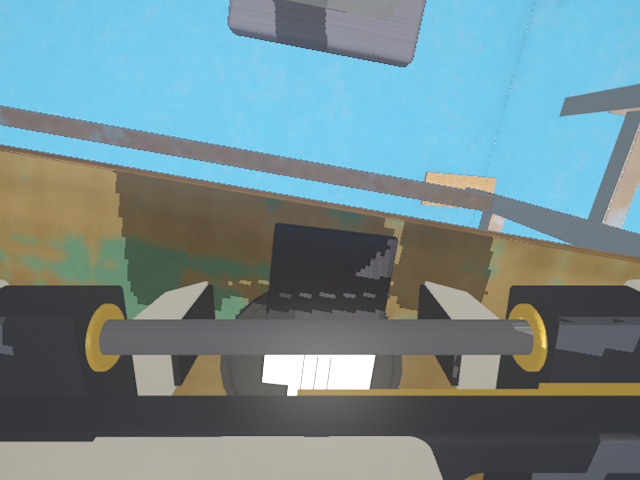

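Run:
```python
from h import *
im,c=load("wrist8")
P=[ray(c,u,v,.012)[:2] for u,v in((275,224),(397,238),(270,310),(391,310))]
print(np.round(P,4)); 
d=P[0]-P[1]; print(np.linalg.norm(d),np.degrees(np.arctan2(d[1],d[0]))); mid=(P[0]+P[1])/2; print("mid",mid)
for a,b in((2,0),(3,1)): e=P[a]-P[b];print(np.degrees(np.arctan2(e[1],e[0])))
im,c=load("side8"); f=lambda u,v:ray(c,310+u*160/600,170+v*160/600,.012)
for p in((303,278),(281,333),(350,349),(440,360)): print(np.round(f(*p),4))
```

```text
[[0.3877 0.0114]
 [0.3842 0.0699]
 [0.432  0.0154]
 [0.4213 0.0756]]
0.05868354534552432 -86.58411396997266
mid [0.38598606 0.04065396]
5.251211457963045
8.646263620766966
[0.4869 0.0278 0.012 ]
[0.4828 0.0758 0.012 ]
[0.445  0.0726 0.012 ]
[0.399  0.0612 0.012 ]
```

```bash
python3 -m crank '[[1,-0.012,0.008,0,-0.05],[1,-0.011,0.0085,0,-0.05],[1,0,0,0,0],[1,0,0,-0.03,0],[1,0,0,-0.03,0],[1,0,0,-0.01,0],[1,0,0,0,0],[1,0,0,0,0]]' 20
python3 - <<'E'
from h import *
im,c=snap("side","side9")
o=arm.observe();print(o["position"],o["force"],o["width"],o["ee_rot"])
cv2.imwrite("pics/z12.png",cv2.resize(im[170:330,310:470,::-1],(600,600)))
im,c=snap("wrist","wrist9")
E
```

```text
clock: 9.47
position: [0.4081, 0.0422, 0.0198]
ee_rot: [0.111, -3.139, 0.0]
force: [0.1, -0.0, -0.2]
width: 1.002
[0.40835973 0.04230977 0.020018  ] [-0.49163449 -0.13590195  0.28484219] 0.9998900014295534 [-1.10641904e-01  3.13954357e+00  6.80896672e-05]
```

View pics/z12.png

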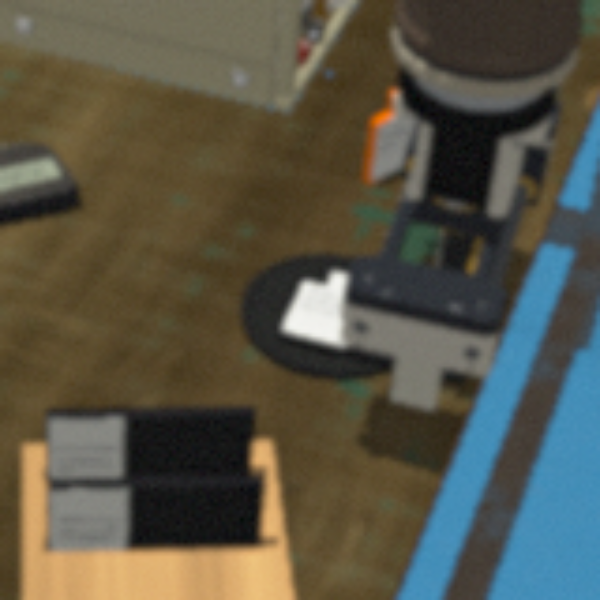

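View pics/wrist9.png

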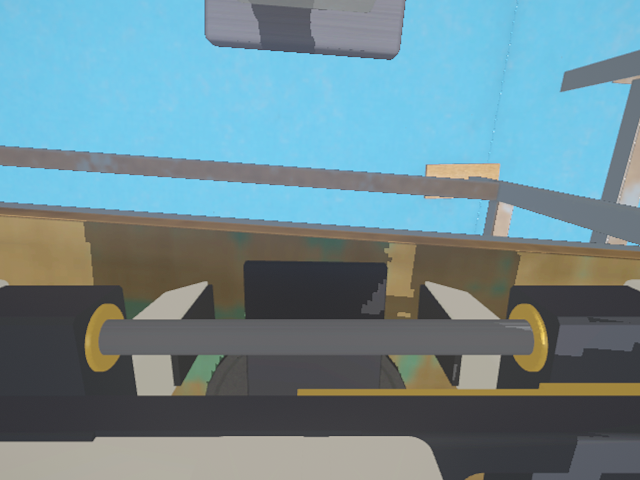

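Aligned and centred between the open jaws. Closing on the plate's edges.

```bash
python3 -m crank '[[0.8,0,0,0,0],[0.6,0,0,0,0],[0.5,0,0,0,0],[0.5,0,0,0,0],[0.5,0,0,0,0],[0.5,0,0,0,0],[0.5,0,0,0,0],[0.5,0,0,0,0]]' 35
python3 -m crank '[[0.4,0,0,0,0],[0.4,0,0,0,0],[0.4,0,0,0,0],[0.4,0,0,0.005,0],[0.4,0,0,0.01,0],[0.4,0,0,0.02,0],[0.4,0,0,0.02,0],[0.4,0,0,0,0]]' 40
python3 - <<'E'
from h import *
im,c=snap("side","side10")
o=arm.observe();print(o["position"],o["force"],o["width"],o["ee_rot"])
cv2.imwrite("pics/z13.png",cv2.resize(im[170:330,310:470,::-1],(600,600)))
im,c=snap("wrist","wrist10")
E
```

```text
clock: 10.23
position: [0.4082, 0.0424, 0.0198]
ee_rot: [-0.11, 3.14, 0.0]
force: [-1.6, -0.2, 1.3]
width: 0.645
clock: 10.9
position: [0.4089, 0.0426, 0.0433]
ee_rot: [-0.11, 3.138, 0.001]
force: [0.4, 0.6, 0.1]
width: 0.646
[0.40885832 0.04258612 0.04277172] [-0.00805578 -0.83008017 -0.47478125] 0.6448304920212885 [-1.10104208e-01  3.13755237e+00  7.57075187e-04]
```

View pics/z13.png

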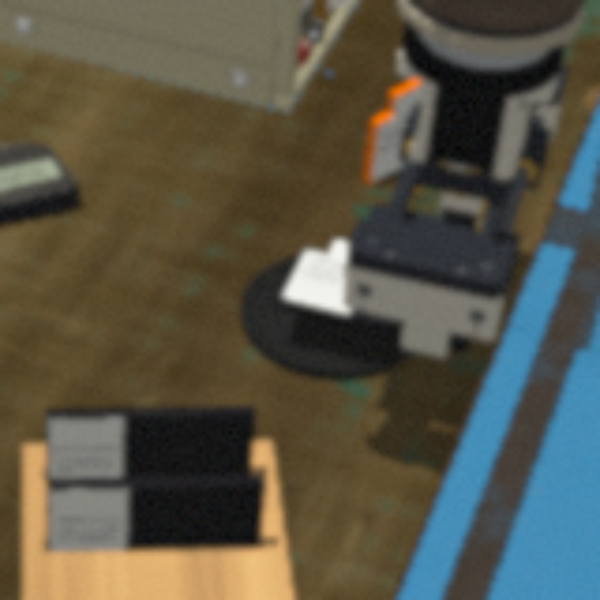

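View pics/wrist10.png

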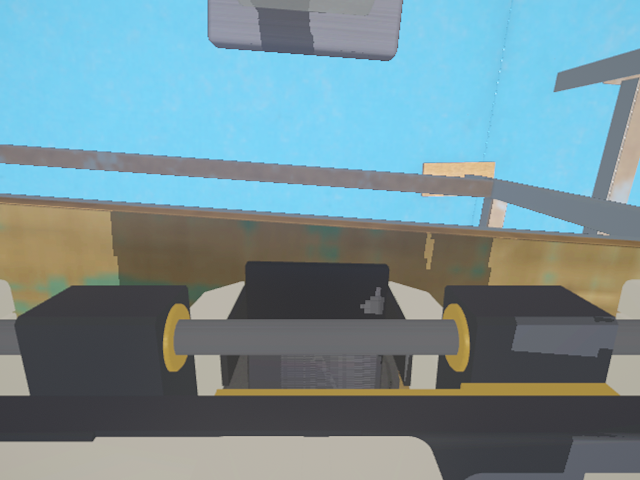

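```bash
python3 -m crank '[[0.4,0,0,0.03,0],[0.4,0,0,0.05,0],[0.4,0,0,0.06,0],[0.4,0,0,0.06,0],[0.4,0,0,0.05,0],[0.4,0,0,0.035,0],[0.4,0,0,0.018,0],[0.4,0,0,0,0]]' 40
python3 -m crank '[[0.4,0,0,0,0],[0.4,0,0,0,0],[0.4,0,0,0,0],[0.4,0,0,0,0],[0.4,0,0,0,0],[0.4,0,0,0,0],[0.4,0,0,0,0],[0.4,0,0,0,0]]' 40
python3 - <<'E'
from h import *
im,c=snap("scene","scene11")
o=arm.observe();print(o["position"],o["force"],o["width"],o["ee_rot"],o["clock"],abs(o["dq"]).max())
cv2.imwrite("pics/z14.png",cv2.resize(im[140:390,260:500,::-1],(576,600)))
im,c=snap("side","side11")
cv2.imwrite("pics/z15.png",cv2.resize(im[170:330,310:470,::-1],(600,600)))
for n in("scene11","side11"):
    im,c=load(n); m=(im.min(2)>150).astype(np.uint8); m[:,:340]=0;m[:,400:]=0;m[:180]=0;m[280:]=0
    m[:,:]=m
    k,l,s,ce=cv2.connectedComponentsWithStats(m)
    for i in range(1,k):
        if s[i,4]>60: print(n,s[i],ce[i],[ray(c,*ce[i],z).round(4) for z in(.156,)], proj(c,[.465,.045,.156]))
E
```

```text
clock: 11.67
position: [0.4088, 0.0426, 0.164]
ee_rot: [-0.11, 3.137, 0.001]
force: [-0.6, 0.6, -1.0]
width: 0.646
clock: 12.33
position: [0.4081, 0.0424, 0.1628]
ee_rot: [0.11, -3.139, 0.0]
force: [0.0, -0.7, -0.2]
width: 0.641
[0.4081258  0.04239931 0.16288661] [-0.47546342 -0.49794563  0.34913458] 0.64630135089244 [ 1.10108186e-01 -3.13959919e+00 -1.71864200e-07] 12.3833 0.001821986141393481
scene11 [392 204   8  16  71] [396.69014085 212.98591549] [array([0.4813, 0.0634, 0.156 ])] [410.64471592 209.78783081]
side11 [391 189   9  14  95] [395.88421053 196.07368421] [array([0.4787, 0.0563, 0.156 ])] [404.82418766 194.59275548]
```

View pics/z14.png

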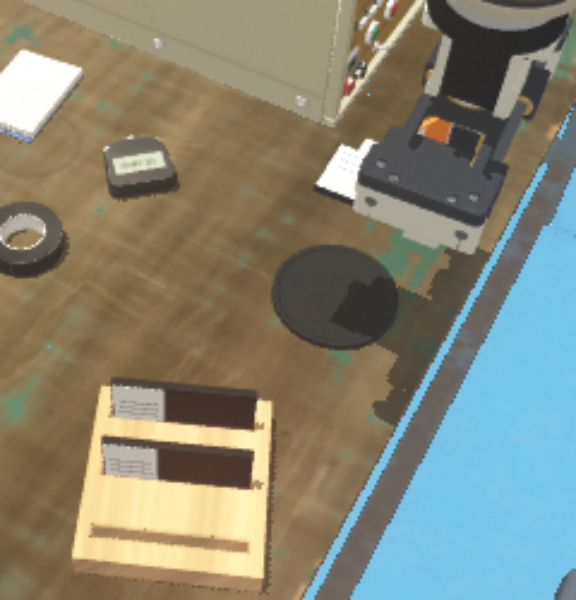

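View pics/z15.png

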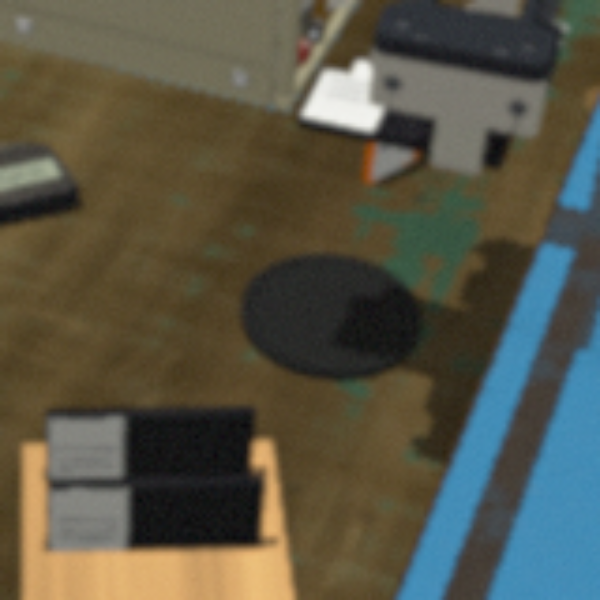

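Run:
```python
from h import *
im,c=load("scene11");_,c2=load("side11")
a=(260+316*.41667,140+187*.41667); b=(310+300*.26667,170+120*.26667)
for z in(.145,.152,.156,.16): print(z,ray(c,*a,z).round(4),ray(c2,*b,z).round(4))
```

```text
0.145 [0.4868 0.068  0.145 ] [0.4867 0.0638 0.145 ]
0.152 [0.4846 0.074  0.152 ] [0.484  0.0732 0.152 ]
0.156 [0.4833 0.0774 0.156 ] [0.4825 0.0785 0.156 ]
0.16 [0.4821 0.0809 0.16  ] [0.481  0.0839 0.16  ]
```

```bash
python3 -c "
from cell import arm
o=arm.observe();print(o['position'],o['width'],abs(o['dq']).max(),o['clock'])
print(arm.sign_off())"
```

```text
[0.40811088 0.04243687 0.16292202] 0.6451789781111815 0.0018244524683089726 12.4333
the job is handed in; nothing more can be done
None
```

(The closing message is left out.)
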